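# Find the worn contact of a three-pole breaker with a depth rod

## Robot

A 7-joint arm with a two-finger parallel gripper is mounted at the origin on the work surface. World frame = base frame: x ahead of the robot, y to its left, z up, the work surface at z = 0. Lengths are in m, angles in rad, forces in N, time in s.
With the tool pointing down it reaches from about 0.4 to 0.75 m from the base axis. Payload 19.5 kg.
Tool frame: the origin (TCP) lies at the very end of the fingers, on their centre line; the grasp point (between the pads) lies 19 mm behind it; z points along the fingers, y is the direction in which the jaws open and shut (so a half turn about z gives the same grasp; the last joint's range is limited). The gripper opens to 85 mm and grips with 20 to 120 N. Pads are 22 mm wide; open, the fingers measure 114 mm over their backs; the gripper's body (76 mm by 85 mm) begins 54 mm behind the grasp point. The pads swing forward as they close: fully open they stand 13 mm farther back than shut.
Start: joints at [-1.389, 0.707, -0.028, 1.485, 0.022, 0.951, -0.075], TCP at [0.128, 0.561, 0.231] pointing down, gripper open.
Joint ranges: [-2.71, 2.71], [-0.32, 2.16], [-1.57, 1.52], [0, 2.45], [-1.46, 4.6], [0, 2.02], [-2.83, 2.83]. Speed limits (rad/s): [1.89, 1.89, 2.57, 2.57, 3.01, 3.01, 3.01].

## Interface

Orientations are given as a unit quaternion [w, x, y, z].
In Python, from plant import arm, viewer gives the robot as it stands.
- The arm moves only by the tool jog_arm, never from a script. Its argument "plan" is a list of rows, each a list of 3 entries, a list of its own where there are three numbers: the turn, a rotation vector about the world's x, y, z in rad, then the shift along the world's x, y, z in m, then the closure, from -1 (fully open) to 1 (shut). A call has 1 to 12 rows; each row shifts and turns the commanded pose from where the row before left it; what a row does not reach is not made up. A row lasts 1/12 s, in which the tool goes at most 41.7 mm and 7.16 degrees, less where a joint would pass 70% of its speed; a pose out of reach is approached as far as the arm can. A call with a gripper value outside its range is refused whole. The fingers move at their own pace and stop on an object; the grip force is fixed at half the most. Time passes only in rows, so rows that do not move let the fingers close. It gives the time, the measured TCP pose, the force and the opening at its end, in the units of the state.
- arm.get_state(): the state, without advancing time (a new reading comes with each control period).
- viewer.snapshot(name): name is "side" or "top"; returns the picture (480x640x3 uint8, red, green, blue); there is no depth.
- viewer.camera_info(name): a dict with "vertical_fov" (degrees; the focal length in pixels is half the picture's height over the tangent of half this angle, whatever the lens; pixels are square), "cx", "cy" (the principal point, pixels), "dist_coeffs" ([k1, k2, p1, p2, k3] as OpenCV has them; the pictures are not rectified), "R" (3x3) and "t" (3): a world point X has camera coordinates R X + t. Camera axes: x right, y down, z forward; pixel columns grow to the right and rows downward; lengths in m; the calibration is good to about 2 mm. A picture is of the moment at which its call begins. camera_info takes no time and is no camera call.
- arm.hand_in(): hands the job in, once; it reports no verdict.
The state is a dict: "time": time; "qpos": joint angles; "qvel": joint speeds; "joint_torque": joint torques, N m; "ee_pos": TCP position; "orientation": TCP orientation; "ft_force": force on the tool from outside, world axes, zero at the start; "torque": the same for the moment, N m; "opening": opening from 0.0 (shut) to 1.0 (fully open).
Only numpy, scipy, OpenCV 4.12 (cv2) and the standard library are available. Lean on these libraries where they do the work, as an engineer would, in place of code of your own. Each camera call takes 0.05 s, during which the arm holds its last target.

## Task

Check the breaker's three contacts with the sprung depth rod from its stand: bore by bore, beginning next to the side module with the brass posts and ending at the far end, lower the rod and press the contact firmly down against its solid stop for a moment, noting how deep it goes, but never hard, so that the rod's spring is not driven solid. One contact is worn and goes clearly deeper than the other two: leave the rod standing upright in that bore, right down on its contact, and let go. Leave everything else on the bench alone.

Things in the scene. Friction and masses are not known exactly. Their poses are not given: they have to be found in the camera images.
- gauge_grip (a point): Centre of the handle of the depth rod: an upright plain steel cylinder with knurl lines, 26 mm diameter and 56 mm tall (28 mm above and below this point). It is loose, about 0.22 kg in all. z points up the rod's axis.
- shank: The depth rod's shank: a 12 mm round aluminium rod with ring marks every 10 mm, coming out of the handle's underside; its origin is its bottom tip (2 mm bevel), z up the axis. Unloaded the tip is 78 mm below the handle's underside, 106 mm below the handle's centre. It is sprung: it slides up into the handle by at most 8 mm, at 1.3 N per mm (about 11 N at 8 mm), and is solid after that.
- stand: Fixed aluminium block, 60 x 60 mm and 85 mm tall, origin at the centre of its underside on the bench, with a 20 mm upright hole in which the depth rod starts: the handle's underside rests on the block's top, and the shank hangs free in the hole.
- breaker: Fixed moulded circuit breaker. Origin under the centre of its rib on the bench, z up. A grey rib, 50 mm (x) by 130 mm (y), 70 mm tall, has three upright blind bores along y; black shoulders 50 mm high on both sides (x to +-60 mm). At its +y end only there is a low black side module (30 mm wide, 40 mm high) with two brass posts (to 54 mm).
- bore_1 (a point): Mouth centre of the bore next to the side module with the brass posts (y = +40 mm on the breaker), on the rib's top face, 70 mm above the bench. All three bores are 14.5 mm wide with a 2 mm chamfer. In each a flat copper contact plunger sits at first 10 to 13 mm below the face; friction holds it, it yields to about 3 N, stays where it is pushed, and ends at a solid stop.
- bore_2 (a point): Mouth centre of the middle bore (y = 0 on the breaker), like bore_1. The solid stops of two bores are equally deep, somewhere from 18 to 40 mm below the face; that of the worn one is 8 to 15 mm deeper than theirs, at most 45 mm. Nothing to be seen tells which bore it is.
- bore_3 (a point): Mouth centre of the bore farthest from the side module (y = -40 mm on the breaker), like bore_1.
- multimeter: Bystander, to be left where it lies: orange hand multimeter lying flat, 150 x 75 x 30 mm; origin on its underside.
- screwdriver: Bystander, to be left where it lies: yellow-handled screwdriver lying on the bench; origin on its underside.
- wrench: Bystander, to be left where it lies: steel open wrench lying on the bench; origin on its underside.
- bushing: Bystander, to be left where it lies: brass ring, 36 mm across, 16 mm high; origin on its underside.
- screw_cup: Bystander, to be left where it lies: steel cup, 64 mm across, 30 mm high; origin on its underside.
- contact_finger: Bystander, to be left where it lies: copper contact finger, 70 x 30 x 20 mm; origin on its underside.
- spare_block: Bystander, to be left where it lies: small black and grey terminal block, 80 x 60 x 70 mm; origin on its underside.

How it is judged:
On the way, in this order (a step that is already met when the one before it is completed fails the run):
1. the shank's tip is in bore 1 (next to the side module), with the contact at its solid stop and the shank pressed with more than 5 N (horizontal distance between shank and bore_1 below 0.004 m and (z of shank in the frame of breaker between 0.0455 and 0.0498 m or z of shank in the frame of breaker below 0.0378 m) and contact force between shank and anything else above 5 N), for 0.15 s.
2. the shank's tip is in bore 2 (the middle), with the contact at its solid stop and the shank pressed with more than 5 N (horizontal distance between shank and bore_2 below 0.004 m and (z of shank in the frame of breaker between 0.0455 and 0.0498 m or z of shank in the frame of breaker below 0.0378 m) and contact force between shank and anything else above 5 N), for 0.15 s.
3. the shank's tip is in bore 3 (the far end), with the contact at its solid stop and the shank pressed with more than 5 N (horizontal distance between shank and bore_3 below 0.004 m and (z of shank in the frame of breaker between 0.0455 and 0.0498 m or z of shank in the frame of breaker below 0.0378 m) and contact force between shank and anything else above 5 N), for 0.15 s.
At the end, for the whole second after the job is handed in: The depth rod stands released and still (under 0.02 m/s) in the worn, deepest bore, its tip within 4 mm of that bore's axis and down on the pressed-home contact (within about 2 mm), tilted less than 0.15 rad ((horizontal distance between shank and bore_1 below 0.004 m or horizontal distance between shank and bore_2 below 0.004 m or horizontal distance between shank and bore_3 below 0.004 m) and z of shank in the frame of breaker below 0.0382 m and angle between gauge_grip's own z axis and vertical below 0.15 rad and linear speed of shank below 0.02 m/s); the robot touches nothing.
It fails at once if the shank is loaded with more than 20 N (contact force between shank and anything else above 20 N).
It fails at once if a bystander is moved more than 20 mm (distance of any of multimeter, screwdriver, wrench, bushing, screw_cup, contact_finger, spare_block from where it was at the start of the episode above 0.02 m).
It also fails if it takes over 61 s, if anything falls off the work surface, if the arm or the gripper's body presses on something with over 40 N, if the wrist force passes 120 N, or if a joint passes its speed limit or range.

## Working session

There is one attempt and no reset: what is moved stays moved. The work goes in short steps, Python scripts to look and compute and a tool call to move; the robot and the scene stay as the last step left them, time stands still between calls to the robot, and variables do not carry over. Pictures are saved under pics/ and viewed, and the job is handed in when it is done.

Besides the shell and the picture viewer there is one more tool, called after "Call:" by a JSON object that holds its "fn" and its "kwargs". jog_arm: Moves the arm, as the interface text tells. Its arguments: {"type":"object","properties":{"plan":{"type":"array","items":{"type":"array"}}},"required":["plan"]}

```bash
ls; mkdir -p pics; python3 - <<'E'
from plant import arm, viewer
import cv2
for n in ("side","top"):
    im=viewer.snapshot(n); cv2.imwrite(f"pics/{n}0.png",im[:,:,::-1])
    print(n,viewer.camera_info(n))
print(arm.get_state())
E
```

```text
pics
side {'vertical_fov': 53.00839240367813, 'cx': 319.2926459272163, 'cy': 241.56460857633382, 'dist_coeffs': array([0.00837108, 0.        , 0.        , 0.        , 0.        ]), 'R': array([[ 0.96074715, -0.27676315, -0.0191589 ],
       [-0.19236407, -0.61482027, -0.76484776],
       [ 0.1999024 ,  0.7385108 , -0.64392611]]), 't': array([-0.54354846,  0.21505511,  0.73904784])}
top {'vertical_fov': 51.42253340783892, 'cx': 331.1388118503287, 'cy': 240.7124020240858, 'dist_coeffs': array([0.03276125, 0.        , 0.        , 0.        , 0.        ]), 'R': array([[-0.01493845, -0.9998598 ,  0.00756496],
       [-0.98777123,  0.0135827 , -0.15531742],
       [ 0.15519289, -0.00979265, -0.98783565]]), 't': array([0.06444147, 0.58847507, 0.90210585])}
{'time': 0.1, 'qpos': array([-1.38872348,  0.70701836, -0.02763054,  1.48492881,  0.02197843,
        0.9509397 , -0.07550726]), 'qvel': array([-2.91926491e-04, -8.13958087e-04, -2.16673332e-03, -1.14435070e-03,
       -7.46263621e-04,  3.02955709e-05,  7.56300735e-04]), 'joint_torque': array([ 1.17849613e-03, -8.84308004e+01,  1.23596001e+00, -2.36460310e+01,
        1.68314186e-02,  5.05373406e-03, -1.12066332e-04]), 'ee_pos': array([0.12753362, 0.56043386, 0.23089248]), 'orientation': array([-5.30855434e-05,  1.11658405e-01,  9.93746524e-01, -4.93635220e-04]), 'ft_force': array([-0.27888825,  0.92328869,  0.51248467]), 'torque': array([-0.01352445, -0.02957166, -0.0417866 ]), 'opening': 0.9971231849530987}
```

View pics/side0.png

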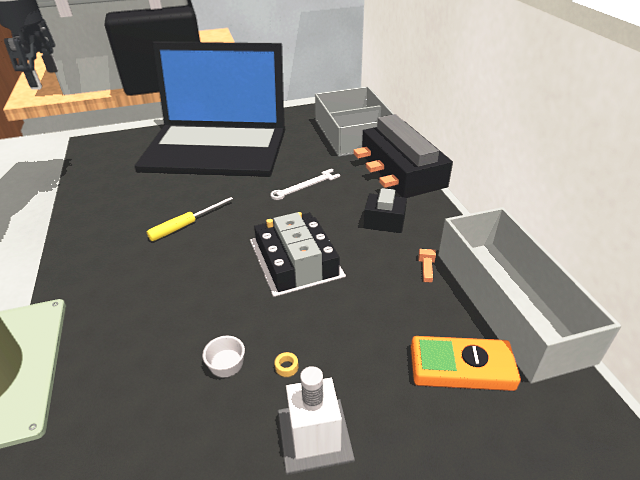

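View pics/top0.png

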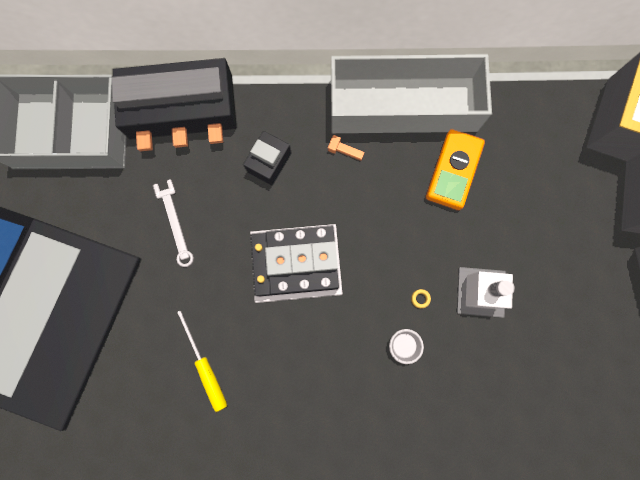

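The top view shows the breaker with its rib around (300,258) and brass posts at the left (+y), at (258,247) and (261,279). The stand and rod are at (490,290), and the handle top is at about (505,288). Next I'll measure these by casting rays.

```bash
cat > h.py <<'E'
import numpy as np, cv2
from plant import viewer
def cam(n):
    c=viewer.camera_info(n); f=240/np.tan(np.radians(c['vertical_fov'])/2)
    K=np.array([[f,0,c['cx']],[0,f,c['cy']],[0,0,1]]); return K,c['dist_coeffs'],np.array(c['R']),np.array(c['t'])
def ray(n,uv):
    K,d,R,t=cam(n); p=cv2.undistortPoints(np.array([[uv]],float),K,d)[0,0]
    v=R.T@np.array([p[0],p[1],1]); return -R.T@t, v/np.linalg.norm(v)
def onz(n,uv,z):
    o,v=ray(n,uv); return o+v*(z-o[2])/v[2]
def tri(a,b):
    (o1,v1),(o2,v2)=ray("top",a),ray("side",b)
    A=np.stack([v1,-v2],1); s=np.linalg.lstsq(A,o2-o1,rcond=None)[0]
    p,q=o1+s[0]*v1,o2+s[1]*v2; return (p+q)/2,np.linalg.norm(p-q)
def proj(n,X):
    K,d,R,t=cam(n); return cv2.projectPoints(np.atleast_2d(np.array(X,float)),cv2.Rodrigues(R)[0],t,K,d)[0][:,0]
E
python3 - <<'E'
import cv2
t=cv2.imread("pics/top0.png");s=cv2.imread("pics/side0.png")
R=lambda im,x,y,w,h,k:cv2.resize(im[y:y+h,x:x+w],None,fx=k,fy=k,interpolation=cv2.INTER_CUBIC)
cv2.imwrite("pics/tb.png",R(t,240,215,110,95,7))
cv2.imwrite("pics/ts.png",R(t,450,255,75,75,8))
cv2.imwrite("pics/sb.png",R(s,240,200,115,100,6))
cv2.imwrite("pics/ss.png",R(s,265,355,100,120,5))
E
```

```text
(no output)
```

View pics/tb.png

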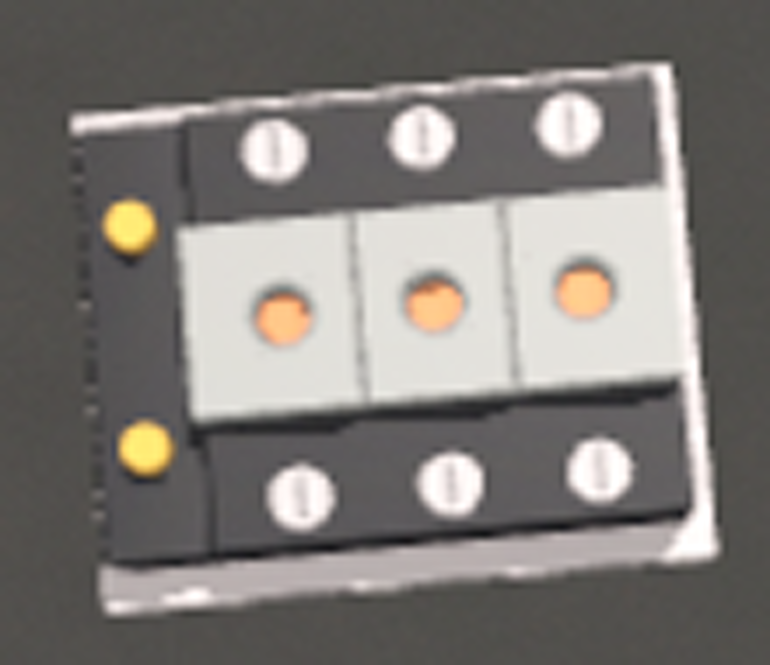

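View pics/ts.png

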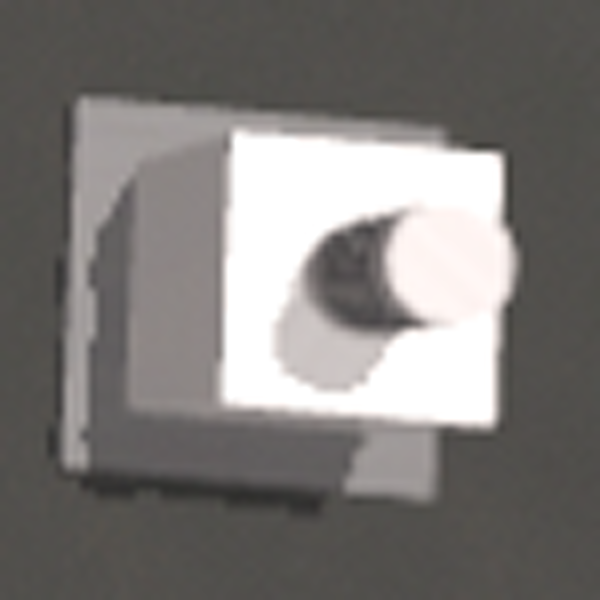

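View pics/sb.png

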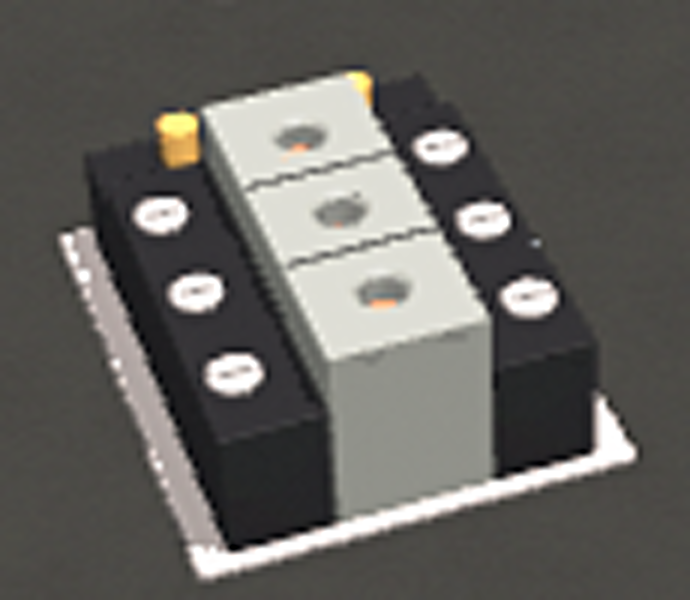

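View pics/ss.png

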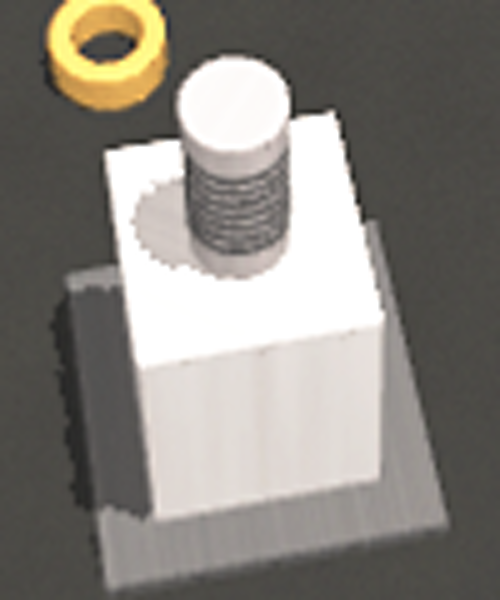

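```bash
python3 - <<'E'
from h import *
np.set_printoptions(precision=4,suppress=True)
T=lambda p,o,k:[(p[0]+.5)/k-.5+o[0],(p[1]+.5)/k-.5+o[1]]
tb=[T(p,(240,215),7) for p in [(283,315),(434,302),(584,289)]]
sb=[T(p,(240,200),6) for p in [(300,138),(341,213),(384,293)]]
for a,b in zip(tb,sb): print("bore",onz("top",a,.07),onz("side",b,.07),*tri(a,b))
rc=[onz("top",T(p,(240,215),7),.07) for p in [(178,228),(660,187),(684,378),(196,420)]]
print("rib",*rc,np.mean(rc,0),[np.linalg.norm(rc[i]-rc[i-1]) for i in range(4)])
a,b=T((452,266),(450,255),8),T((234,105),(265,355),5)
print("handle",onz("top",a,.141),onz("side",b,.141),*tri(a,b))
c=[onz("top",T(p,(450,255),8),.085) for p in [(232,130),(503,153),(497,428),(222,402)]]
d=[onz("side",T(p,(265,355),5),.085) for p in [(104,152),(335,112),(382,320),(140,365)]]
print("stand",np.mean(c,0),np.mean(d,0),[np.linalg.norm(c[i]-c[i-1]) for i in range(4)],[np.linalg.norm(d[i]-d[i-1]) for i in range(4)])
print(np.array(c),np.array(d))
# masks
t=cv2.imread("pics/top0.png")
m=cv2.inRange(cv2.cvtColor(t,cv2.COLOR_BGR2HSV),(0,80,150),(20,255,255))
cs,_=cv2.findContours(m,cv2.RETR_EXTERNAL,cv2.CHAIN_APPROX_NONE)
for k in cs:
    M=cv2.moments(k)
    if M['m00']>5:print(M['m10']/M['m00'],M['m01']/M['m00'],M['m00'])
print(tb)
E
```

```text
bore [0.5517 0.1508 0.07  ] [0.5513 0.1488 0.07  ] [0.5518 0.151  0.0683] 0.00020639065955393188
bore [0.5546 0.1111 0.07  ] [0.5546 0.1086 0.07  ] [0.555  0.1112 0.0678] 0.0003279262886282575
bore [0.5575 0.0717 0.07  ] [0.5578 0.0684 0.07  ] [0.5582 0.0716 0.0671] 0.0006516080677617198
rib [0.5752 0.1785 0.07  ] [0.5844 0.0512 0.07  ] [0.5336 0.0457 0.07  ] [0.5244 0.1735 0.07  ] [0.5544 0.1122 0.07  ] [np.float64(0.05102029471041019), np.float64(0.12759144430449687), np.float64(0.051084957016402636), np.float64(0.12808542134986822)]
handle [ 0.4902 -0.2358  0.141 ] [ 0.4904 -0.2375  0.141 ] [ 0.4905 -0.2364  0.1394] 0.00035235620622469906
stand [ 0.4911 -0.2359  0.085 ] [ 0.4905 -0.2369  0.085 ] [np.float64(0.061020538192741794), np.float64(0.06070725148152261), np.float64(0.06149436183045993), np.float64(0.06094400505269867)] [np.float64(0.0601391513144594), np.float64(0.061323431049548904), np.float64(0.06008562237728941), np.float64(0.05973867297091436)]
[[ 0.5246 -0.2087  0.085 ]
 [ 0.5186 -0.2691  0.085 ]
 [ 0.4574 -0.2632  0.085 ]
 [ 0.4638 -0.2026  0.085 ]] [[ 0.4628 -0.204   0.085 ]
 [ 0.5239 -0.2099  0.085 ]
 [ 0.5174 -0.2696  0.085 ]
 [ 0.4579 -0.264   0.085 ]]
280.0382513661202 259.9071038251366 30.5
301.54545454545456 258.07575757575756 33.0
322.95767195767195 256.18518518518516 31.5
344.204533745492 147.88047398248324 323.5
142.99774774774775 139.99924924924923 222.0
445.21256830601084 177.41475409836065 305.0
179.11483253588517 136.4194577352472 209.0
214.57384987893462 132.7328490718321 206.5
[[280.0, 259.57142857142856], [301.57142857142856, 257.7142857142857], [323.0, 255.85714285714286]]
```

```bash
python3 - <<'E'
from h import *
np.set_printoptions(precision=3,suppress=True)
for p in [(138,168),(273,173),(283,145),(160,125)]: print("base",onz("side",p,.01))
for p in [(138,258),(65,428),(20,210)]: print("topbase",onz("top",p,.02))
for p in [(159,43),(283,44)]: print([onz("side",p,z) for z in (.1,.2,.3)])
E
```

```text
base [0.258 0.553 0.01 ]
base [0.573 0.428 0.01 ]
base [0.626 0.555 0.01 ]
base [0.318 0.777 0.01 ]
topbase [0.565 0.429 0.02 ]
topbase [0.256 0.544 0.02 ]
topbase [0.662 0.658 0.02 ]
[array([0.35 , 1.215, 0.1  ]), array([0.362, 0.88 , 0.2  ]), array([0.375, 0.544, 0.3  ])]
[array([0.748, 1.065, 0.1  ]), array([0.686, 0.758, 0.2  ]), array([0.623, 0.45 , 0.3  ])]
```

Call:
{"fn": "jog_arm", "kwargs": {"plan": [[[0,0,-0.1122],[0.024,-0.028,0],-1],[[0,0,-0.1122],[0.024,-0.028,0],-1],[[0,0,-0.1122],[0.024,-0.028,0],-1],[[0,0,-0.1122],[0.024,-0.028,0],-1],[[0,0,-0.1122],[0.024,-0.028,0],-1],[[0,0,-0.1122],[0.024,-0.028,0],-1],[[0,0,-0.1122],[0.024,-0.028,0],-1],[[0,0,-0.1122],[0.024,-0.028,0],-1],[[0,0,-0.1122],[0.024,-0.028,0],-1],[[0,0,-0.1122],[0.01,-0.038,0],-1],[[0,0,-0.1122],[0.01,-0.038,0],-1],[[0,0,-0.1122],[0.01,-0.038,0],-1]]}}

```text
time: 1.1
ee_pos: [0.3736, 0.1928, 0.2312]
orientation: [-0.0, 0.709, 0.705, -0.0]
ft_force: [1.2, 0.6, 0.3]
opening: 1.002
```

Call:
{"fn": "jog_arm", "kwargs": {"plan": [[[0,0,0],[0.00975,-0.0358,0],-1],[[0,0,0],[0.00975,-0.0358,0],-1],[[0,0,0],[0.00975,-0.0358,0],-1],[[0,0,0],[0.00975,-0.0358,0],-1],[[0,0,0],[0.00975,-0.0358,0],-1],[[0,0,0],[0.00975,-0.0358,0],-1],[[0,0,0],[0.00975,-0.0358,0],-1],[[0,0,0],[0.00975,-0.0358,0],-1],[[0,0,0],[0.00975,-0.0358,0],-1],[[0,0,0],[0.00975,-0.0358,0],-1],[[0,0,0],[0.00975,-0.0358,0],-1],[[0,0,0],[0.00975,-0.0358,0],-1]]}}

```text
time: 2.1
ee_pos: [0.4906, -0.2369, 0.2311]
orientation: [-0.0, 0.707, 0.707, -0.0]
ft_force: [1.1, 0.2, -0.2]
opening: 0.999
```

Call:
{"fn": "jog_arm", "kwargs": {"plan": [[[0,0,0],[0,0,0],-1],[[0,0,0],[0,0,0],-1]]}}

```text
time: 2.27
ee_pos: [0.4902, -0.2365, 0.2306]
orientation: [-0.0, 0.708, 0.706, -0.0]
ft_force: [0.3, 1.3, 1.2]
opening: 1.001
```

```bash
python3 - <<'E'
from plant import arm, viewer
import cv2
im=viewer.snapshot("side"); cv2.imwrite("pics/side1.png",im[:,:,::-1])
s=arm.get_state(); print(s['time'],s['ee_pos'],s['qpos'],s['ft_force'])
E
```

```text
2.3167 [ 0.49029333 -0.23498002  0.23080214] [ 0.28186186  0.6703007   0.20128487  1.60423734 -0.16148003  0.88450692
  0.54323003] [0.22757834 0.87656065 0.36586545]
```

View pics/side1.png

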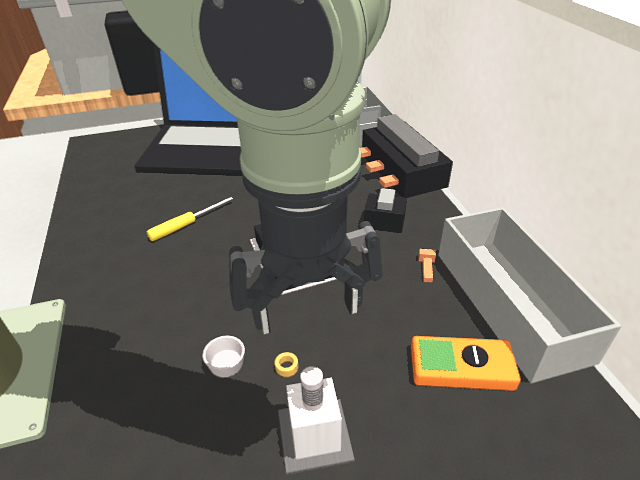

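The gripper is above the rod at about (310,320) px, with its jaws along x. I'll lower it and close.

Call:
{"fn": "jog_arm", "kwargs": {"plan": [[[0,0,0],[0,0,-0.03],-1],[[0,0,0],[0,0,-0.03],-1],[[0,0,0],[0,0,-0.03],-1],[[0,0,0],[0,0,-0.03],-1],[[0,0,0],[0,0,-0.014],-1],[[0,0,0],[0,0,0],-1],[[0,0,0],[0,0,0],0],[[0,0,0],[0,0,0],0.2]]}}

```text
time: 2.98
ee_pos: [0.4911, -0.2346, 0.0985]
orientation: [0.001, 0.707, 0.708, 0.0]
ft_force: [0.3, 0.5, -0.6]
opening: 0.748
```

```bash
python3 - <<'E'
from plant import arm, viewer
import cv2
im=viewer.snapshot("side"); cv2.imwrite("pics/side2.png",cv2.resize(im[280:480,220:420,::-1],None,fx=3,fy=3))
s=arm.get_state(); print(s['time'],s['ee_pos'],s['ft_force'],s['opening'])
E
```

```text
3.0333 [ 0.49120737 -0.2347933   0.09866985] [0.72944337 0.08318788 0.36485102] 0.6630269742615413
```

View pics/side2.png

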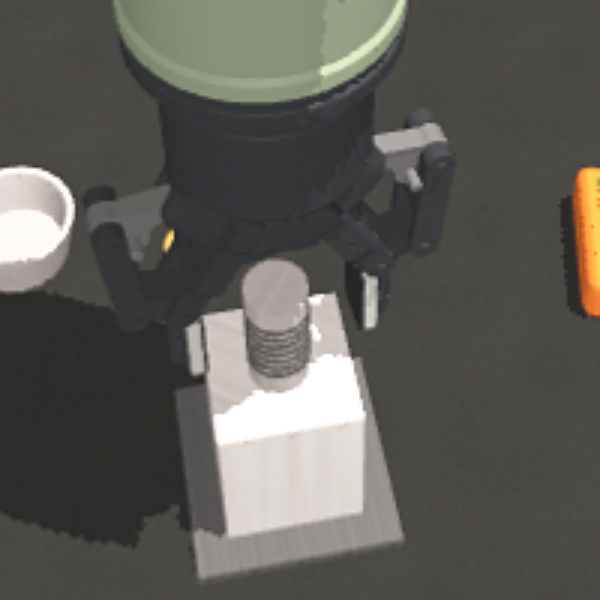

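```bash
python3 - <<'E'
from h import *
for p in [(277,282),(278,380),(282,325),(195,350),(370,300)]:
    uv=[220+(p[0]-1)/3,280+(p[1]-1)/3]
    print(p,[onz("side",uv,z).round(4) for z in (.085,.1,.113,.125,.141)])
print((proj("side",[[.491,-.235,z] for z in (.085,.113,.125,.141)])-[220,280])*3)
E
```

```text
(277, 282) [array([ 0.5005, -0.1974,  0.085 ]), array([ 0.4982, -0.2075,  0.1   ]), array([ 0.4962, -0.2163,  0.113 ]), array([ 0.4943, -0.2244,  0.125 ]), array([ 0.4918, -0.2351,  0.141 ])]
(278, 380) [array([ 0.4882, -0.2436,  0.085 ]), array([ 0.4862, -0.2524,  0.1   ]), array([ 0.4845, -0.2601,  0.113 ]), array([ 0.4829, -0.2671,  0.125 ]), array([ 0.4808, -0.2765,  0.141 ])]
(282, 325) [array([ 0.4968, -0.2189,  0.085 ]), array([ 0.4946, -0.2284,  0.1   ]), array([ 0.4927, -0.2367,  0.113 ]), array([ 0.4909, -0.2443,  0.125 ]), array([ 0.4885, -0.2544,  0.141 ])]
(195, 350) [array([ 0.4582, -0.2199,  0.085 ]), array([ 0.457 , -0.2294,  0.1   ]), array([ 0.456 , -0.2376,  0.113 ]), array([ 0.4551, -0.2452,  0.125 ]), array([ 0.4538, -0.2553,  0.141 ])]
(370, 300) [array([ 0.5369, -0.2181,  0.085 ]), array([ 0.5336, -0.2276,  0.1   ]), array([ 0.5307, -0.2358,  0.113 ]), array([ 0.5281, -0.2435,  0.125 ]), array([ 0.5245, -0.2536,  0.141 ])]
[[277.9166858  359.53136577]
 [275.99861978 321.58317423]
 [275.14037089 304.60629017]
 [273.9600954  281.26271988]]
```

Call:
{"fn": "jog_arm", "kwargs": {"plan": [[[0,0,0],[0,0,0],1],[[0,0,0],[0,0,0],1],[[0,0,0],[0,0,0],1],[[0,0,0],[0,0,0],1],[[0,0,0],[0,0,0],1],[[0,0,0],[0,0,0],1],[[0,0,0],[0,0,0],1]]}}

```text
time: 3.62
ee_pos: [0.4909, -0.235, 0.0981]
orientation: [0.001, 0.707, 0.707, 0.0]
ft_force: [-0.7, 1.4, 10.7]
opening: 0.29
```

```bash
python3 - <<'E'
from plant import arm, viewer
import cv2
im=viewer.snapshot("side"); cv2.imwrite("pics/side3.png",cv2.resize(im[280:480,220:420,::-1],None,fx=3,fy=3))
s=arm.get_state(); print(s['time'],s['ee_pos'],s['ft_force'],s['opening'])
E
```

```text
3.6667 [ 0.49095927 -0.23500093  0.09811819] [-2.05260111  1.87012531 10.1394946 ] 0.28820628625268796
```

View pics/side3.png

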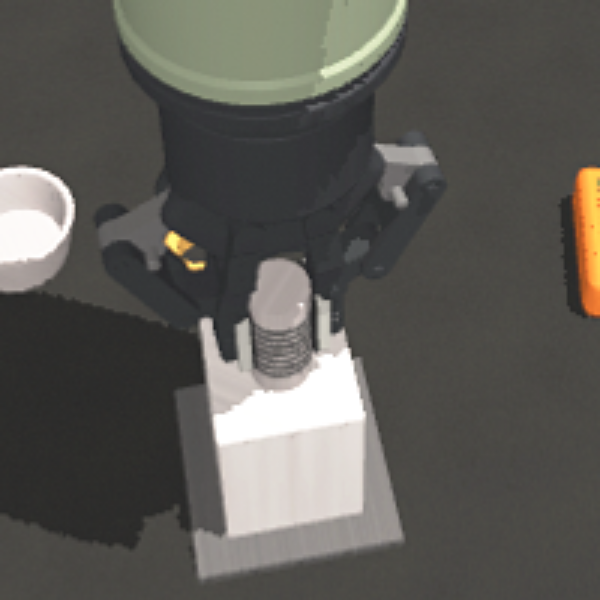

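Call:
{"fn": "jog_arm", "kwargs": {"plan": [[[0,0,0],[0,0,0.01],1],[[0,0,0],[0,0,0.02],1],[[0,0,0],[0,0,0.03],1],[[0,0,0],[0,0,0.03],1],[[0,0,0],[0,0,0.03],1],[[0,0,0],[0,0,0],1]]}}

```text
time: 4.17
ee_pos: [0.4919, -0.2358, 0.2228]
orientation: [0.003, 0.707, 0.707, 0.001]
ft_force: [0.0, 0.5, -0.8]
opening: 0.293
```

```bash
python3 - <<'E'
from plant import arm, viewer
import cv2
im=viewer.snapshot("side"); cv2.imwrite("pics/side4f.png",im[:,:,::-1]);cv2.imwrite("pics/side4.png",cv2.resize(im[220:420,220:420,::-1],None,fx=3,fy=3))
s=arm.get_state(); print(s['time'],s['ee_pos'],s['ft_force'],s['opening'],s['orientation'])
E
```

```text
4.2167 [ 0.49133891 -0.23536668  0.22019125] [-0.72922948 -0.64466884 -3.22853612] 0.29174179988262006 [0.00208722 0.70692341 0.70728653 0.00083182]
```

View pics/side4.png

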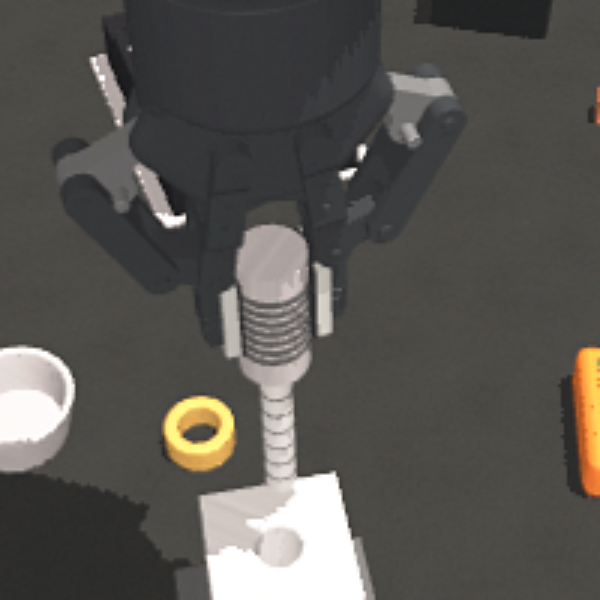

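Call:
{"fn": "jog_arm", "kwargs": {"plan": [[[0,0,0],[0.005,0.0322,0],1],[[0,0,0],[0.005,0.0322,0],1],[[0,0,0],[0.005,0.0322,0],1],[[0,0,0],[0.005,0.0322,0],1],[[0,0,0],[0.005,0.0322,0],1],[[0,0,0],[0.005,0.0322,0],1],[[0,0,0],[0.005,0.0322,0],1],[[0,0,0],[0.005,0.0322,0],1],[[0,0,0],[0.005,0.0322,0],1],[[0,0,0],[0.005,0.0322,0],1],[[0,0,0],[0.005,0.0322,0],1],[[0,0,0],[0.005,0.0322,0],1]]}}

```text
time: 5.22
ee_pos: [0.5502, 0.1531, 0.2167]
orientation: [-0.0, 0.707, 0.707, -0.001]
ft_force: [-0.1, -0.0, -2.8]
opening: 0.29
```

Call:
{"fn": "jog_arm", "kwargs": {"plan": [[[0,0,0],[0,0,-0.02],1],[[0,0,0],[0,0,-0.02],1],[[0,0,0],[0,0,0],1],[[0,0,0],[0,0,0],1]]}}

```text
time: 5.55
ee_pos: [0.5501, 0.151, 0.1768]
orientation: [-0.0, 0.707, 0.707, -0.001]
ft_force: [0.6, -0.5, -1.3]
opening: 0.29
```

```bash
python3 - <<'E'
from plant import arm, viewer
import cv2
im=viewer.snapshot("side"); cv2.imwrite("pics/side5f.png",im[:,:,::-1]);cv2.imwrite("pics/side5.png",cv2.resize(im[150:300,220:370,::-1],None,fx=4,fy=4,interpolation=cv2.INTER_CUBIC))
s=arm.get_state(); print(s['time'],s['ee_pos'],s['ft_force'],s['opening'],s['orientation'])
im=viewer.snapshot("top"); cv2.imwrite("pics/top5f.png",im[:,:,::-1]);cv2.imwrite("pics/top5.png",cv2.resize(im[180:330,220:370,::-1],None,fx=4,fy=4,interpolation=cv2.INTER_CUBIC))
s=arm.get_state(); print(s['time'],s['ee_pos'],s['ft_force'],s['opening'],s['orientation'])
E
```

```text
5.6 [0.55062514 0.15106254 0.17771265] [ 0.48645583 -0.32954881 -1.07148277] 0.29013732420137783 [-4.58781981e-05  7.07089056e-01  7.07124459e-01 -2.52787474e-04]
5.65 [0.55091549 0.15110628 0.17815768] [ 0.33066049 -0.58491434 -2.02484804] 0.28957174651656736 [1.75468976e-04 7.07120721e-01 7.07092771e-01 2.61959295e-04]
```

View pics/side5.png

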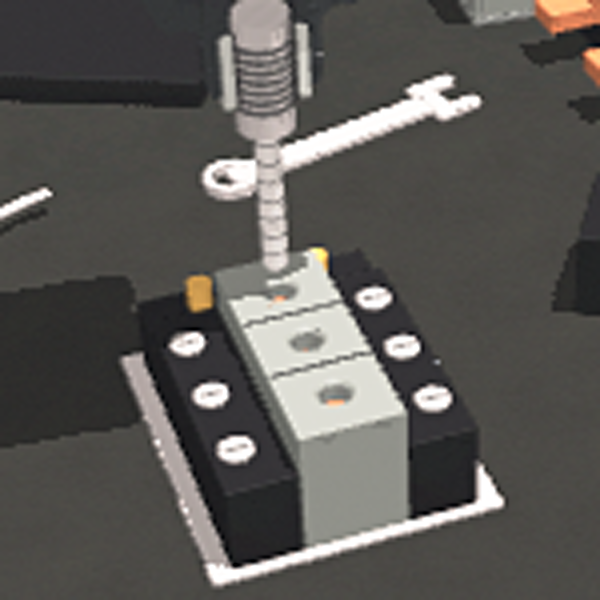

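View pics/top5.png

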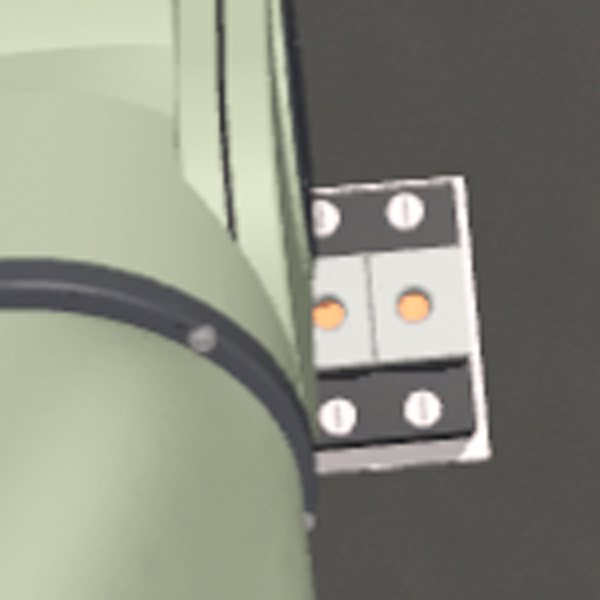

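```bash
python3 - <<'E'
from h import *
np.set_printoptions(precision=4,suppress=True)
U=lambda p:[220+(p[0]+.5)/4-.5,150+(p[1]+.5)/4-.5]
print("bores",[onz("side",U(p),.07) for p in [(282,292.5),(308,342),(336,394)]])
for z in (.085,.087,.089): print("tip",onz("side",U((275,265)),z))
for X in [(.5505,.151),(.551,.151)]:
    print((proj("side",[[*X,z] for z in (.07,.087,.165,.221)])-[219.5,149.5])*4)
E
python3 - <<'E'
import cv2
im=cv2.imread("pics/side5f.png"); cv2.imwrite("pics/z5.png",cv2.resize(im[145:235,255:325],None,fx=8,fy=8,interpolation=cv2.INTER_NEAREST)[:600*2])
E
```

```text
bores [array([0.5522, 0.148 , 0.07  ]), array([0.555 , 0.1083, 0.07  ]), array([0.558 , 0.0691, 0.07  ])]
tip [0.5503 0.1505 0.085 ]
tip [0.5498 0.1479 0.087 ]
tip [0.5493 0.1452 0.089 ]
[[277.6499 289.9948]
 [275.4845 261.3737]
 [264.8298 120.6266]
 [256.3628   8.8755]]
[[278.6733 289.8011]
 [276.5205 261.1809]
 [265.9281 120.439 ]
 [257.5106   8.6932]]
```

```bash
python3 - <<'E'
import cv2
im=cv2.imread("pics/side5f.png"); cv2.imwrite("pics/z5b.png",cv2.resize(im[180:235,260:325],None,fx=10,fy=10,interpolation=cv2.INTER_NEAREST))
E
```

```text
(no output)
```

View pics/z5b.png

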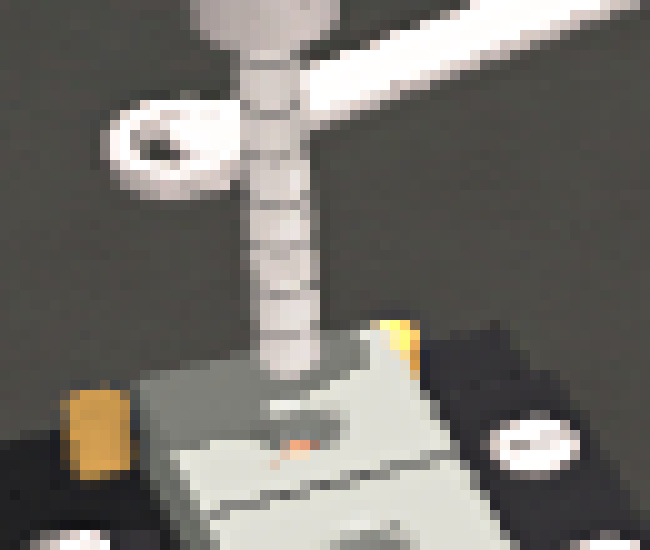

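Side crop: the tip centre is at about (289,217) px and bore 1's mouth at (290,223) px. The relative view puts the rod about 1.5 mm short in x and under 1 mm short in y, well within what the chamfer can catch. I'll correct for that and enter slowly.

Call:
{"fn": "jog_arm", "kwargs": {"plan": [[[0,0,0],[0.0015,0.0007,-0.005],1],[[0,0,0],[0,0,-0.005],1],[[0,0,0],[0,0,-0.004],1],[[0,0,0],[0,0,-0.003],1],[[0,0,0],[0,0,0],1]]}}

```text
time: 6.07
ee_pos: [0.5519, 0.152, 0.1596]
orientation: [-0.0, 0.707, 0.707, -0.0]
ft_force: [-0.4, -0.1, -2.0]
opening: 0.288
```

Call:
{"fn": "jog_arm", "kwargs": {"plan": [[[0,0,0],[0,0,-0.002],1],[[0,0,0],[0,0,-0.001],1],[[0,0,0],[0,0,0],1]]}}

```text
time: 6.32
ee_pos: [0.5521, 0.1521, 0.1571]
orientation: [-0.0, 0.707, 0.707, -0.0]
ft_force: [-0.1, -0.6, -3.1]
opening: 0.291
```

```bash
cat > look.py <<'E'
import sys,cv2
from plant import arm, viewer
n=sys.argv[1]
im=viewer.snapshot("side"); cv2.imwrite(f"pics/{n}.png",cv2.resize(im[160:260,240:340,::-1],None,fx=6,fy=6,interpolation=cv2.INTER_CUBIC))
s=arm.get_state(); print(s['time'],s['ee_pos'].round(4),s['ft_force'].round(2),s['torque'].round(3),s['orientation'].round(4))
E
python3 look.py s6
```

```text
6.3667 [0.5521 0.1522 0.1573] [ 0.32 -1.35 -2.11] [0.004 0.042 0.004] [-0.      0.7069  0.7073 -0.    ]
```

View pics/s6.png

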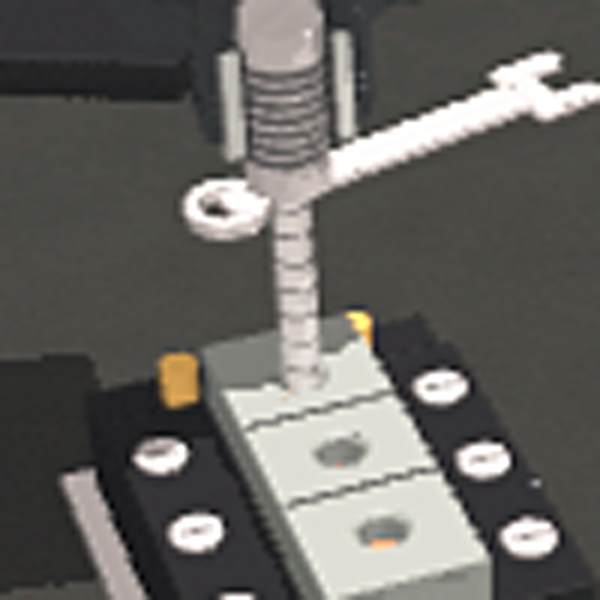

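The tip sits at bore 1's mouth, about (305,388) in the crop, with no contact force. I'll continue down in small steps.

Call:
{"fn": "jog_arm", "kwargs": {"plan": [[[0,0,0],[0,0,-0.002],1],[[0,0,0],[0,0,-0.002],1],[[0,0,0],[0,0,0],1]]}}

```text
time: 6.62
ee_pos: [0.552, 0.1521, 0.1529]
orientation: [-0.0, 0.707, 0.707, -0.0]
ft_force: [0.4, -0.1, -2.7]
opening: 0.288
```

Call:
{"fn": "jog_arm", "kwargs": {"plan": [[[0,0,0],[0,0,-0.002],1],[[0,0,0],[0,0,-0.002],1],[[0,0,0],[0,0,0],1]]}}

```text
time: 6.87
ee_pos: [0.5522, 0.1521, 0.149]
orientation: [0.0, 0.707, 0.707, -0.0]
ft_force: [1.3, -0.3, -0.0]
opening: 0.293
```

```bash
python3 look.py s7
```

```text
6.9167 [0.5522 0.1522 0.1492] [ 0.61 -0.15  0.87] [-0.013 -0.043  0.014] [0.     0.7069 0.7073 0.    ]
```

View pics/s7.png

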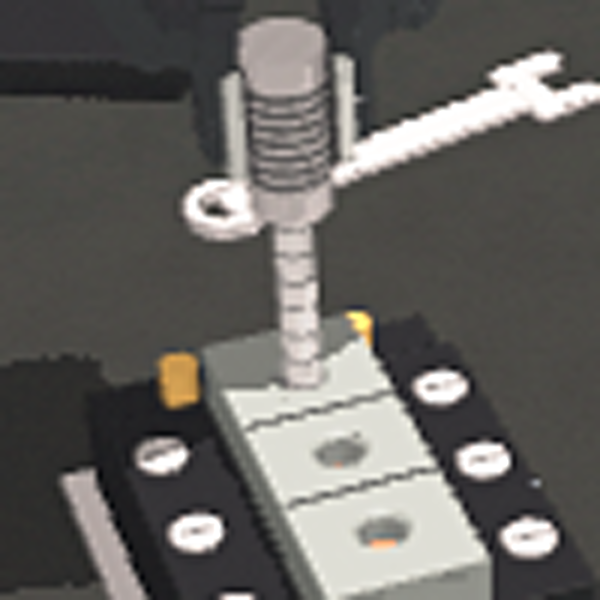

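The rod is in bore 1. The force rose by about 3 N, so the tip is on the plunger.

Call:
{"fn": "jog_arm", "kwargs": {"plan": [[[0,0,0],[0,0,-0.002],1],[[0,0,0],[0,0,-0.002],1],[[0,0,0],[0,0,0],1]]}}

```text
time: 7.17
ee_pos: [0.5522, 0.1521, 0.145]
orientation: [0.0, 0.707, 0.707, -0.0]
ft_force: [0.4, 0.1, 0.3]
opening: 0.289
```

Call:
{"fn": "jog_arm", "kwargs": {"plan": [[[0,0,0],[0,0,-0.002],1],[[0,0,0],[0,0,0],1]]}}

```text
time: 7.33
ee_pos: [0.5521, 0.1521, 0.143]
orientation: [-0.0, 0.707, 0.707, -0.0]
ft_force: [0.8, -0.2, 0.4]
opening: 0.293
```

Call:
{"fn": "jog_arm", "kwargs": {"plan": [[[0,0,0],[0,0,-0.002],1],[[0,0,0],[0,0,0],1]]}}

```text
time: 7.5
ee_pos: [0.5521, 0.1521, 0.141]
orientation: [-0.0, 0.707, 0.707, -0.0]
ft_force: [0.8, 0.3, 0.5]
opening: 0.289
```

Call:
{"fn": "jog_arm", "kwargs": {"plan": [[[0,0,0],[0,0,-0.002],1],[[0,0,0],[0,0,0],1]]}}

```text
time: 7.67
ee_pos: [0.5521, 0.1521, 0.139]
orientation: [-0.0, 0.707, 0.707, -0.0]
ft_force: [1.2, 0.3, 0.8]
opening: 0.29
```

Call:
{"fn": "jog_arm", "kwargs": {"plan": [[[0,0,0],[0,0,-0.002],1],[[0,0,0],[0,0,0],1]]}}

```text
time: 7.83
ee_pos: [0.5521, 0.1521, 0.137]
orientation: [-0.0, 0.707, 0.707, -0.0]
ft_force: [0.3, 0.7, 0.5]
opening: 0.294
```

Call:
{"fn": "jog_arm", "kwargs": {"plan": [[[0,0,0],[0,0,-0.0015],1],[[0,0,0],[0,0,0],1],[[0,0,0],[0,0,0],1]]}}

```text
time: 8.08
ee_pos: [0.5521, 0.1521, 0.1357]
orientation: [-0.0, 0.707, 0.707, -0.0]
ft_force: [1.8, 0.2, -0.4]
opening: 0.294
```

Call:
{"fn": "jog_arm", "kwargs": {"plan": [[[0,0,0],[0,0,-0.0015],1],[[0,0,0],[0,0,0],1],[[0,0,0],[0,0,0],1]]}}

```text
time: 8.33
ee_pos: [0.5521, 0.1521, 0.1342]
orientation: [-0.0, 0.707, 0.707, -0.0]
ft_force: [1.1, 0.1, 0.8]
opening: 0.286
```

Call:
{"fn": "jog_arm", "kwargs": {"plan": [[[0,0,0],[0,0,-0.0015],1],[[0,0,0],[0,0,0],1],[[0,0,0],[0,0,0],1]]}}

```text
time: 8.58
ee_pos: [0.5521, 0.1521, 0.1327]
orientation: [-0.0, 0.707, 0.707, -0.0]
ft_force: [0.5, 0.0, 0.4]
opening: 0.29
```

Call:
{"fn": "jog_arm", "kwargs": {"plan": [[[0,0,0],[0,0,-0.0015],1],[[0,0,0],[0,0,0],1],[[0,0,0],[0,0,0],1]]}}

```text
time: 8.83
ee_pos: [0.5521, 0.1521, 0.1312]
orientation: [-0.0, 0.707, 0.707, -0.0]
ft_force: [1.0, -0.6, 0.8]
opening: 0.289
```

```bash
python3 look.py s8
```

```text
8.8833 [0.5521 0.1521 0.1313] [ 1.31  0.63 -0.18] [ 0.02  -0.311  0.008] [-0.      0.7069  0.7073 -0.    ]
```

Call:
{"fn": "jog_arm", "kwargs": {"plan": [[[0,0,0],[0,0,-0.0015],1],[[0,0,0],[0,0,-0.0015],1],[[0,0,0],[0,0,0],1],[[0,0,0],[0,0,0],1]]}}

```text
time: 9.22
ee_pos: [0.5521, 0.1521, 0.1282]
orientation: [-0.0, 0.707, 0.707, -0.0]
ft_force: [1.2, -0.7, -0.1]
opening: 0.291
```

Call:
{"fn": "jog_arm", "kwargs": {"plan": [[[0,0,0],[0,0,-0.0015],1],[[0,0,0],[0,0,0],1],[[0,0,0],[0,0,0],1]]}}

```text
time: 9.47
ee_pos: [0.5521, 0.1521, 0.1267]
orientation: [-0.0, 0.707, 0.707, -0.0]
ft_force: [0.4, 0.8, 0.4]
opening: 0.293
```

Call:
{"fn": "jog_arm", "kwargs": {"plan": [[[0,0,0],[0,0,-0.0015],1],[[0,0,0],[0,0,0],1],[[0,0,0],[0,0,0],1]]}}

```text
time: 9.72
ee_pos: [0.5521, 0.1521, 0.1252]
orientation: [-0.0, 0.707, 0.707, -0.0]
ft_force: [1.3, 0.3, 2.0]
opening: 0.29
```

```bash
python3 look.py s9
```

```text
9.7667 [0.5521 0.1521 0.1253] [ 1.42 -0.04  1.92] [-0.009 -0.285 -0.025] [-0.      0.7069  0.7073 -0.    ]
```

View pics/s9.png

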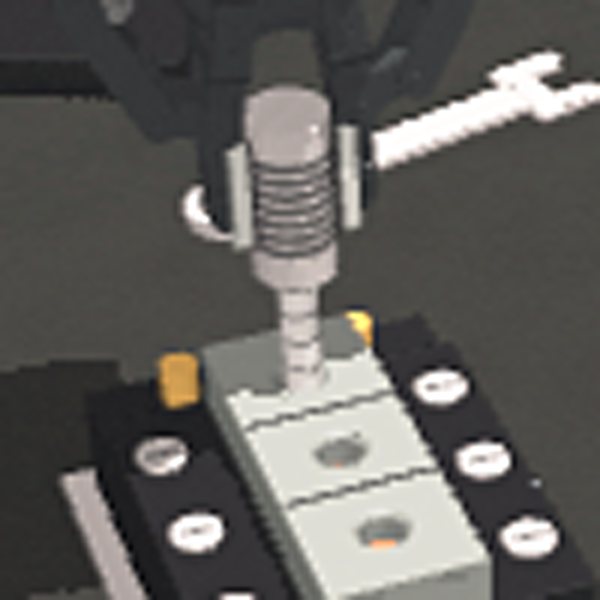

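The force is starting to climb, which suggests the stop.

Call:
{"fn": "jog_arm", "kwargs": {"plan": [[[0,0,0],[0,0,-0.0015],1],[[0,0,0],[0,0,0],1],[[0,0,0],[0,0,0],1]]}}

```text
time: 10.02
ee_pos: [0.5521, 0.1521, 0.1238]
orientation: [-0.0, 0.707, 0.707, -0.0]
ft_force: [1.0, 0.1, 3.1]
opening: 0.288
```

Call:
{"fn": "jog_arm", "kwargs": {"plan": [[[0,0,0],[0,0,-0.001],1],[[0,0,0],[0,0,0],1],[[0,0,0],[0,0,0],1]]}}

```text
time: 10.27
ee_pos: [0.5521, 0.1522, 0.1228]
orientation: [-0.0, 0.707, 0.707, 0.0]
ft_force: [0.9, 0.1, 4.4]
opening: 0.288
```

Call:
{"fn": "jog_arm", "kwargs": {"plan": [[[0,0,0],[0,0,-0.0008],1],[[0,0,0],[0,0,0],1],[[0,0,0],[0,0,0],1],[[0,0,0],[0,0,0],1]]}}

```text
time: 10.6
ee_pos: [0.5522, 0.1522, 0.1221]
orientation: [-0.0, 0.707, 0.707, 0.0]
ft_force: [0.5, 0.4, 5.2]
opening: 0.286
```

```bash
python3 look.py s10
```

```text
10.65 [0.5522 0.1522 0.1221] [ 0.75 -0.27  5.52] [ 0.018 -0.064  0.005] [-0.      0.7069  0.7073  0.    ]
```

View pics/s10.png

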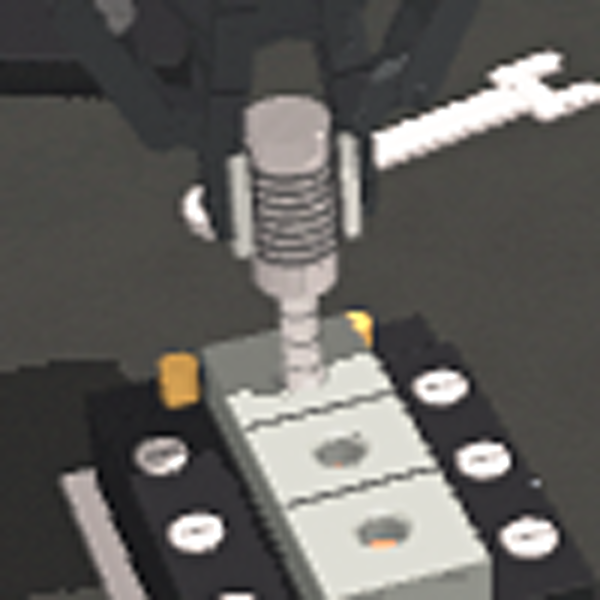

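Bore 1 is pressed home with about 7.5 N. The TCP is at z 0.122 with the spring about 6 mm in, so the tip is near z 0.037, which is deep. Next is bore 2.

Call:
{"fn": "jog_arm", "kwargs": {"plan": [[[0,0,0],[0,0,0.006],1],[[0,0,0],[0,0,0.012],1],[[0,0,0],[0,0,0.015],1],[[0,0,0],[0,0,0.015],1],[[0,0,0],[0,0,0.002],1],[[0,0,0],[0,0,0],1],[[0,0,0],[0.0015,-0.0198,0],1],[[0,0,0],[0.0014,-0.0199,0],1],[[0,0,0],[0,0,0],1],[[0,0,0],[0,0,0],1]]}}

```text
time: 11.48
ee_pos: [0.5547, 0.1116, 0.1711]
orientation: [-0.0, 0.707, 0.707, -0.001]
ft_force: [-0.1, 1.0, -1.8]
opening: 0.292
```

```bash
python3 look.py s11
```

```text
11.5333 [0.5546 0.1126 0.1712] [-0.16  0.18 -1.6 ] [ 0.02   0.003 -0.002] [-6.000e-04  7.070e-01  7.072e-01 -5.000e-04]
```

View pics/s11.png

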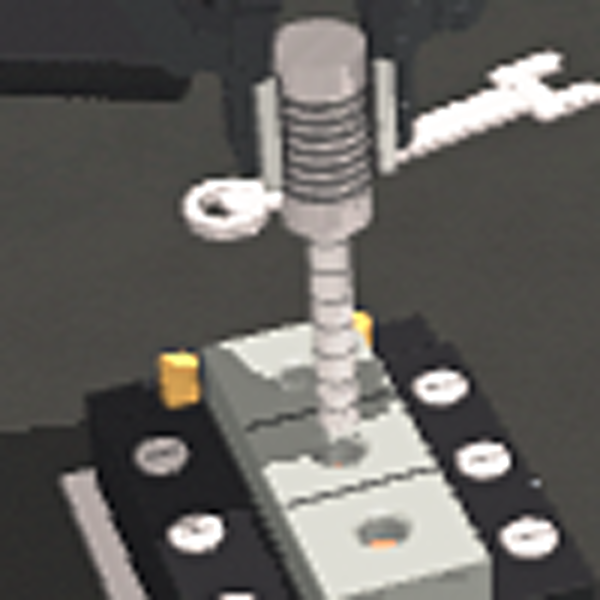

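The rod is lined up over bore 2: the tip is at (337,432) in the crop and the mouth at (341,453).

Call:
{"fn": "jog_arm", "kwargs": {"plan": [[[0,0,0],[0,0,-0.004],1],[[0,0,0],[0,0,-0.004],1],[[0,0,0],[0,0,-0.003],1],[[0,0,0],[0,0,-0.003],1],[[0,0,0],[0,0,-0.003],1],[[0,0,0],[0,0,0],1]]}}

```text
time: 12.03
ee_pos: [0.5548, 0.1125, 0.1543]
orientation: [-0.0, 0.707, 0.707, -0.0]
ft_force: [-0.1, -0.0, -1.6]
opening: 0.29
```

Call:
{"fn": "jog_arm", "kwargs": {"plan": [[[0,0,0],[0,0,-0.002],1],[[0,0,0],[0,0,-0.002],1],[[0,0,0],[0,0,0],1]]}}

```text
time: 12.28
ee_pos: [0.5549, 0.1124, 0.1507]
orientation: [-0.0, 0.707, 0.707, -0.0]
ft_force: [0.1, -0.9, -2.2]
opening: 0.288
```

Call:
{"fn": "jog_arm", "kwargs": {"plan": [[[0,0,0],[0,0,-0.002],1],[[0,0,0],[0,0,-0.002],1],[[0,0,0],[0,0,0],1]]}}

```text
time: 12.53
ee_pos: [0.5551, 0.1124, 0.1468]
orientation: [0.0, 0.707, 0.707, 0.0]
ft_force: [0.4, 0.6, 0.9]
opening: 0.288
```

Call:
{"fn": "jog_arm", "kwargs": {"plan": [[[0,0,0],[0,0,-0.002],1],[[0,0,0],[0,0,-0.002],1],[[0,0,0],[0,0,0],1]]}}

```text
time: 12.78
ee_pos: [0.5551, 0.1124, 0.1427]
orientation: [0.0, 0.707, 0.707, 0.0]
ft_force: [1.8, -0.3, 0.8]
opening: 0.291
```

```bash
python3 look.py s12
```

```text
12.8333 [0.5551 0.1124 0.1429] [ 0.38 -0.18  0.09] [-0.029 -0.284  0.016] [0.     0.7069 0.7073 0.    ]
```

View pics/s12.png

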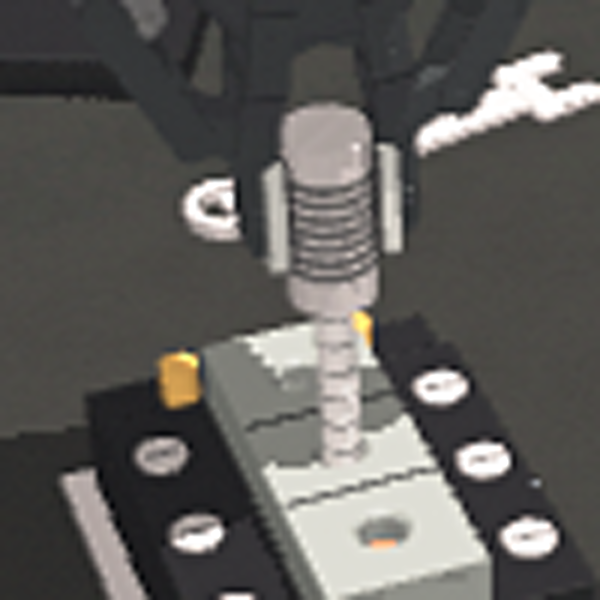

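The shank is inside bore 2 at about (340,455) in the crop, pushing the plunger.

Call:
{"fn": "jog_arm", "kwargs": {"plan": [[[0,0,0],[0,0,-0.0015],1],[[0,0,0],[0,0,-0.0015],1],[[0,0,0],[0,0,0],1],[[0,0,0],[0,0,0],1]]}}

```text
time: 13.17
ee_pos: [0.5551, 0.1124, 0.1399]
orientation: [0.0, 0.707, 0.707, 0.0]
ft_force: [1.8, -0.7, 0.3]
opening: 0.287
```

Call:
{"fn": "jog_arm", "kwargs": {"plan": [[[0,0,0],[0,0,-0.0015],1],[[0,0,0],[0,0,0],1],[[0,0,0],[0,0,0],1]]}}

```text
time: 13.42
ee_pos: [0.5551, 0.1124, 0.1384]
orientation: [0.0, 0.707, 0.707, 0.0]
ft_force: [2.0, 0.2, -0.1]
opening: 0.287
```

Call:
{"fn": "jog_arm", "kwargs": {"plan": [[[0,0,0],[0,0,-0.0015],1],[[0,0,0],[0,0,0],1],[[0,0,0],[0,0,0],1]]}}

```text
time: 13.67
ee_pos: [0.5551, 0.1124, 0.137]
orientation: [0.0, 0.707, 0.707, 0.0]
ft_force: [1.8, -0.0, 2.2]
opening: 0.289
```

Call:
{"fn": "jog_arm", "kwargs": {"plan": [[[0,0,0],[0,0,-0.0015],1],[[0,0,0],[0,0,0],1],[[0,0,0],[0,0,0],1]]}}

```text
time: 13.92
ee_pos: [0.555, 0.1124, 0.1355]
orientation: [-0.0, 0.707, 0.707, -0.0]
ft_force: [1.8, -0.3, 4.0]
opening: 0.285
```

Call:
{"fn": "jog_arm", "kwargs": {"plan": [[[0,0,0],[0,0,-0.001],1],[[0,0,0],[0,0,0],1],[[0,0,0],[0,0,0],1]]}}

```text
time: 14.17
ee_pos: [0.5551, 0.1125, 0.1345]
orientation: [0.0, 0.707, 0.707, 0.0]
ft_force: [0.8, -0.2, 4.9]
opening: 0.288
```

Call:
{"fn": "jog_arm", "kwargs": {"plan": [[[0,0,0],[0,0,-0.0008],1],[[0,0,0],[0,0,0],1],[[0,0,0],[0,0,0],1],[[0,0,0],[0,0,0],1]]}}

```text
time: 14.5
ee_pos: [0.5551, 0.1124, 0.1338]
orientation: [0.0, 0.707, 0.707, 0.0]
ft_force: [0.9, 1.1, 6.4]
opening: 0.29
```

Bore 2 is at its stop with about 8 N, roughly 12 mm shallower than bore 1. Next is bore 3.

Call:
{"fn": "jog_arm", "kwargs": {"plan": [[[0,0,0],[0,0,0.006],1],[[0,0,0],[0,0,0.012],1],[[0,0,0],[0,0,0.015],1],[[0,0,0],[0,0,0.005],1],[[0,0,0],[0,0,0],1],[[0,0,0],[0,0,0],1],[[0,0,0],[0.0014,-0.0198,0],1],[[0,0,0],[0.0015,-0.0199,0],1],[[0,0,0],[0,0,0],1],[[0,0,0],[0,0,0],1]]}}

```text
time: 15.33
ee_pos: [0.5576, 0.0719, 0.1709]
orientation: [-0.0, 0.707, 0.707, -0.001]
ft_force: [0.3, -0.2, -2.0]
opening: 0.288
```

```bash
python3 look.py s13
```

```text
15.3833 [0.5576 0.0729 0.171 ] [-0.55  0.78 -2.27] [ 0.054 -0.003  0.05 ] [-6.000e-04  7.070e-01  7.072e-01 -4.000e-04]
```

View pics/s13.png

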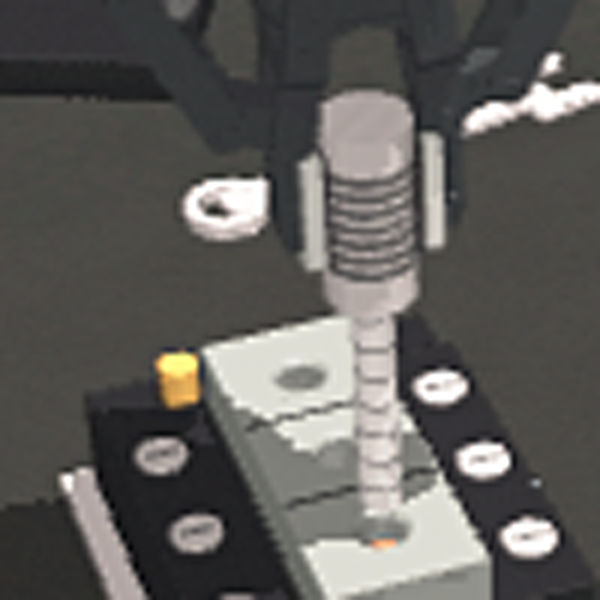

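The tip is at (380,508) and bore 3's mouth at (384,532), so it is lined up. I'll lower it the same way.

Call:
{"fn": "jog_arm", "kwargs": {"plan": [[[0,0,0],[0,0,-0.004],1],[[0,0,0],[0,0,-0.004],1],[[0,0,0],[0,0,-0.003],1],[[0,0,0],[0,0,-0.003],1],[[0,0,0],[0,0,-0.003],1],[[0,0,0],[0,0,0],1]]}}

```text
time: 15.88
ee_pos: [0.5577, 0.0728, 0.154]
orientation: [-0.0, 0.707, 0.707, -0.0]
ft_force: [0.2, 0.3, -3.3]
opening: 0.287
```

Call:
{"fn": "jog_arm", "kwargs": {"plan": [[[0,0,0],[0,0,-0.002],1],[[0,0,0],[0,0,-0.002],1],[[0,0,0],[0,0,0],1]]}}

```text
time: 16.13
ee_pos: [0.5578, 0.0728, 0.1504]
orientation: [-0.0, 0.707, 0.707, -0.0]
ft_force: [-0.0, -0.0, -2.3]
opening: 0.289
```

Call:
{"fn": "jog_arm", "kwargs": {"plan": [[[0,0,0],[0,0,-0.002],1],[[0,0,0],[0,0,-0.002],1],[[0,0,0],[0,0,0],1]]}}

```text
time: 16.38
ee_pos: [0.558, 0.0728, 0.1465]
orientation: [-0.0, 0.707, 0.707, 0.0]
ft_force: [-0.4, -0.6, 1.7]
opening: 0.291
```

Call:
{"fn": "jog_arm", "kwargs": {"plan": [[[0,0,0],[0,0,-0.002],1],[[0,0,0],[0,0,-0.002],1],[[0,0,0],[0,0,0],1]]}}

```text
time: 16.63
ee_pos: [0.558, 0.0727, 0.1423]
orientation: [0.0, 0.707, 0.707, -0.0]
ft_force: [0.8, 1.4, -0.0]
opening: 0.294
```

Call:
{"fn": "jog_arm", "kwargs": {"plan": [[[0,0,0],[0,0,-0.0015],1],[[0,0,0],[0,0,-0.0015],1],[[0,0,0],[0,0,0],1],[[0,0,0],[0,0,0],1]]}}

```text
time: 16.97
ee_pos: [0.558, 0.0728, 0.1396]
orientation: [-0.0, 0.707, 0.707, 0.0]
ft_force: [1.4, 1.4, 1.3]
opening: 0.292
```

Call:
{"fn": "jog_arm", "kwargs": {"plan": [[[0,0,0],[0,0,-0.0015],1],[[0,0,0],[0,0,0],1],[[0,0,0],[0,0,0],1]]}}

```text
time: 17.22
ee_pos: [0.558, 0.0727, 0.1382]
orientation: [0.0, 0.707, 0.707, 0.0]
ft_force: [0.2, 0.3, 0.8]
opening: 0.291
```

Call:
{"fn": "jog_arm", "kwargs": {"plan": [[[0,0,0],[0,0,-0.0015],1],[[0,0,0],[0,0,0],1],[[0,0,0],[0,0,0],1]]}}

```text
time: 17.47
ee_pos: [0.5579, 0.0727, 0.1367]
orientation: [-0.0, 0.707, 0.707, -0.0]
ft_force: [0.3, 0.1, 2.5]
opening: 0.292
```

It behaves the same as bore 2. I'll press home.

Call:
{"fn": "jog_arm", "kwargs": {"plan": [[[0,0,0],[0,0,-0.0015],1],[[0,0,0],[0,0,0],1],[[0,0,0],[0,0,0],1]]}}

```text
time: 17.72
ee_pos: [0.5579, 0.0727, 0.1352]
orientation: [-0.0, 0.707, 0.707, -0.0]
ft_force: [-0.4, 0.5, 4.3]
opening: 0.292
```

Call:
{"fn": "jog_arm", "kwargs": {"plan": [[[0,0,0],[0,0,-0.001],1],[[0,0,0],[0,0,0],1],[[0,0,0],[0,0,0],1]]}}

```text
time: 17.97
ee_pos: [0.5579, 0.0727, 0.1342]
orientation: [-0.0, 0.707, 0.707, 0.0]
ft_force: [-0.9, -0.1, 5.9]
opening: 0.292
```

Call:
{"fn": "jog_arm", "kwargs": {"plan": [[[0,0,0],[0,0,-0.0005],1],[[0,0,0],[0,0,0],1],[[0,0,0],[0,0,0],1],[[0,0,0],[0,0,0],1]]}}

```text
time: 18.3
ee_pos: [0.558, 0.0727, 0.1338]
orientation: [0.0, 0.707, 0.707, 0.0]
ft_force: [-0.6, -0.1, 6.5]
opening: 0.292
```

```bash
python3 look.py s14
```

```text
18.35 [0.558  0.0727 0.1338] [-0.56  0.37  6.09] [-0.007  0.098  0.045] [0.000e+00 7.069e-01 7.073e-01 1.000e-04]
```

View pics/s14.png

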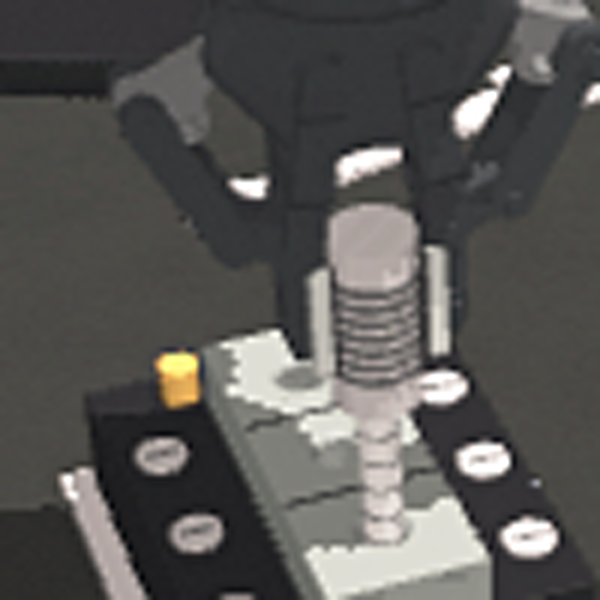

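Bores 2 and 3 match: TCP 0.1338 at about 8.5 N for both. Bore 1 is about 12 mm deeper, so it is the worn one and the rod goes back there.

Call:
{"fn": "jog_arm", "kwargs": {"plan": [[[0,0,0],[0,0,0.006],1],[[0,0,0],[0,0,0.012],1],[[0,0,0],[0,0,0.015],1],[[0,0,0],[0,0,0.005],1],[[0,0,0],[0,0,0],1],[[0,0,0],[-0.0015,0.0198,0],1],[[0,0,0],[-0.0015,0.0198,0],1],[[0,0,0],[-0.0014,0.0199,0],1],[[0,0,0],[-0.0014,0.0199,0],1],[[0,0,0],[0,0,0],1],[[0,0,0],[0,0,0],1]]}}

```text
time: 19.27
ee_pos: [0.5516, 0.1529, 0.1708]
orientation: [-0.0, 0.706, 0.708, -0.001]
ft_force: [-0.1, -0.0, -2.2]
opening: 0.289
```

```bash
python3 look.py s15
```

```text
19.3167 [0.5518 0.1518 0.171 ] [-0.58 -0.33 -2.73] [-0.058 -0.029 -0.007] [-1.000e-04  7.068e-01  7.074e-01 -6.000e-04]
```

View pics/s15.png

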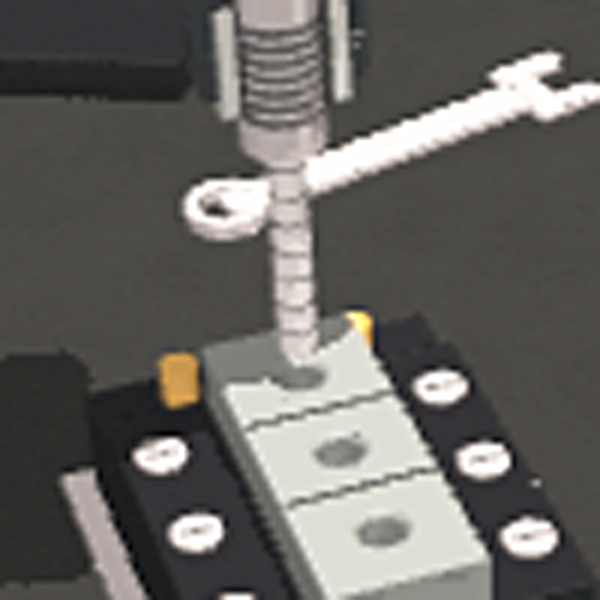

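The rod is back over bore 1, with the tip at (298,357) and the mouth at (301,377). I'll lower it about 43 mm, to TCP 0.1275.

Call:
{"fn": "jog_arm", "kwargs": {"plan": [[[0,0,0],[0,0,-0.004],1],[[0,0,0],[0,0,-0.004],1],[[0,0,0],[0,0,-0.003],1],[[0,0,0],[0,0,-0.003],1],[[0,0,0],[0,0,-0.003],1],[[0,0,0],[0,0,0],1]]}}

```text
time: 19.82
ee_pos: [0.5519, 0.152, 0.154]
orientation: [-0.0, 0.707, 0.707, -0.0]
ft_force: [0.2, 0.3, -2.1]
opening: 0.289
```

Call:
{"fn": "jog_arm", "kwargs": {"plan": [[[0,0,0],[0,0,-0.004],1],[[0,0,0],[0,0,-0.004],1],[[0,0,0],[0,0,-0.004],1],[[0,0,0],[0,0,-0.004],1],[[0,0,0],[0,0,-0.004],1],[[0,0,0],[0,0,-0.003],1],[[0,0,0],[0,0,0],1],[[0,0,0],[0,0,0],1]]}}

```text
time: 20.48
ee_pos: [0.5521, 0.1521, 0.1315]
orientation: [-0.0, 0.707, 0.707, -0.0]
ft_force: [-1.3, 0.7, -2.3]
opening: 0.293
```

Call:
{"fn": "jog_arm", "kwargs": {"plan": [[[0,0,0],[0,0,-0.0035],1],[[0,0,0],[0,0,0],1],[[0,0,0],[0,0,0],1]]}}

```text
time: 20.73
ee_pos: [0.5521, 0.1521, 0.1281]
orientation: [-0.0, 0.707, 0.707, -0.0]
ft_force: [0.3, 0.3, -1.6]
opening: 0.289
```

Call:
{"fn": "jog_arm", "kwargs": {"plan": [[[0,0,0],[0,0,-0.001],1],[[0,0,0],[0,0,-0.001],1],[[0,0,0],[0,0,0],1],[[0,0,0],[0,0,0],1]]}}

```text
time: 21.07
ee_pos: [0.5522, 0.1521, 0.1263]
orientation: [0.0, 0.707, 0.707, 0.0]
ft_force: [0.5, 1.1, 0.0]
opening: 0.286
```

Call:
{"fn": "jog_arm", "kwargs": {"plan": [[[0,0,0],[0,0,0],0.3],[[0,0,0],[0,0,0],0.2],[[0,0,0],[0,0,0],0.1],[[0,0,0],[0,0,0],0],[[0,0,0],[0,0,0],-0.4],[[0,0,0],[0,0,0],-0.7],[[0,0,0],[0,0,0],-1],[[0,0,0],[0,0,0],-1],[[0,0,0],[0,0,0],-1]]}}

```text
time: 21.82
ee_pos: [0.5521, 0.1521, 0.1262]
orientation: [-0.0, 0.707, 0.707, -0.0]
ft_force: [0.3, -0.6, -0.4]
opening: 1.003
```

```bash
python3 look.py s16
```

```text
21.8667 [0.5521 0.1522 0.1262] [-0.1  -0.09 -0.32] [ 0.002 -0.045  0.011] [-0.      0.7069  0.7073 -0.    ]
```

View pics/s16.png

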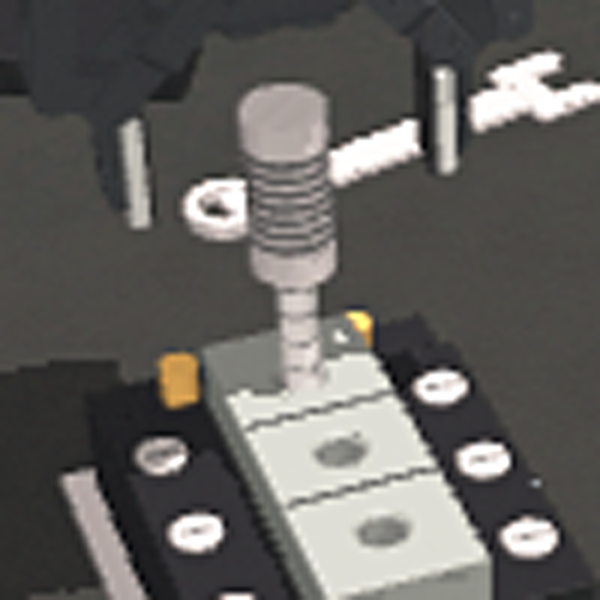

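The rod is standing upright and free in bore 1, with the fingers clear on both sides. I'll retreat straight up and check.

Call:
{"fn": "jog_arm", "kwargs": {"plan": [[[0,0,0],[0,0,0.015],-1],[[0,0,0],[0,0,0.025],-1],[[0,0,0],[0,0,0.03],-1],[[0,0,0],[0,0,0.03],-1],[[0,0,0],[0,0,0.03],-1],[[0,0,0],[0,0,0],-1],[[0,0,0],[0,0,0],-1],[[0,0,0],[0,0,0],-1],[[0,0,0],[0,0,0],-1]]}}

```text
time: 22.62
ee_pos: [0.5517, 0.1521, 0.2553]
orientation: [-0.0, 0.707, 0.707, -0.001]
ft_force: [-0.0, -0.2, 0.3]
opening: 0.998
```

```bash
python3 look.py s17; python3 - <<'E'
from h import *
T=lambda p:[240+(p[0]+.5)/6-.5,160+(p[1]+.5)/6-.5]
print((proj("side",[[.552,.152,z] for z in (.07,.115,.171)])-[239.5,159.5])*6)
im=viewer.snapshot("side");cv2.imwrite("pics/fin.png",im[:,:,::-1])
E
```

```text
22.6667 [0.5518 0.1521 0.2552] [-0.12 -0.46 -0.64] [-0.104 -0.065  0.02 ] [-4.000e-04  7.069e-01  7.073e-01 -7.000e-04]
[[300.35000149 372.27904614]
 [291.71237032 256.36783513]
 [280.13270989 101.07315827]]
```

View pics/s17.png

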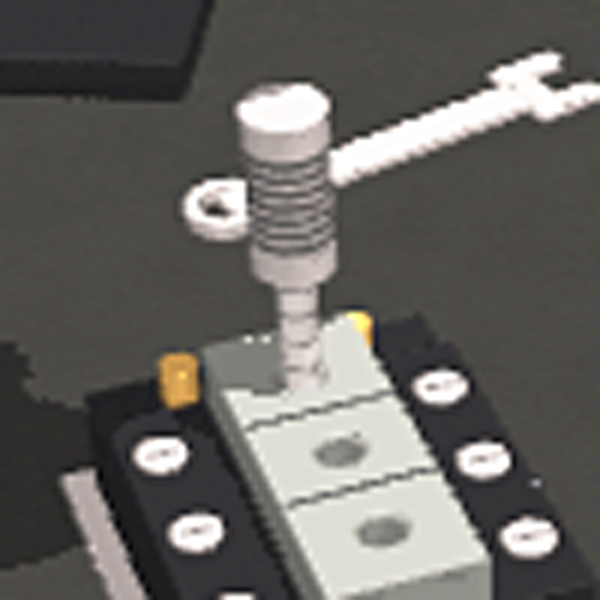

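View pics/fin.png

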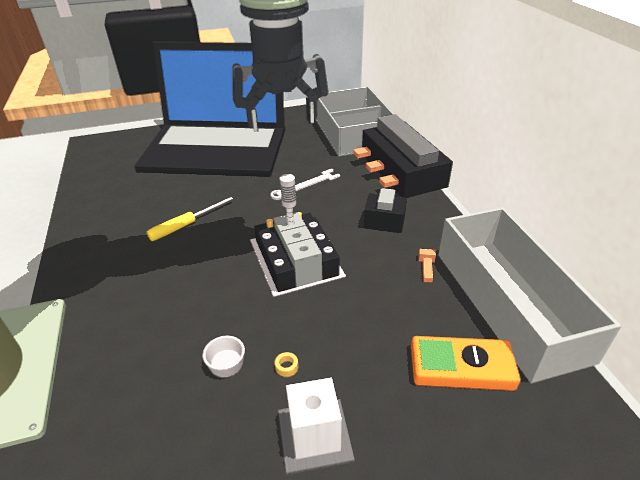

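The rod stands upright in bore 1 at (289,200) px. The gripper is well clear and the bystanders look to be where they started. Handing in.

```bash
python3 -c "
from plant import arm
print(arm.hand_in())"
```

```text
the job is handed in; nothing more can be done
None
```

I checked the three contacts in order, found that bore 1 (next to the side module) is the worn one, and left the rod standing free in it. The job is handed in at about 23 s of the 61 s allowed. The hand-in gives no verdict.

| Bore | Tool height at full press (m) | Press force, from wrist readings (N) | Estimated tip height (m) |
|---|---|---|---|
| 1 | 0.122 | about 7.5 | 0.037 |
| 2 | 0.134 | about 8.5 | 0.049 |
| 3 | 0.134 | about 8.5 | 0.049 |

- **Worn contact:** bores 2 and 3 ended equally deep, and bore 1 went about 12 mm deeper. In all three bores the force rose at close to the spring's 1.3 N/mm once the contact stopped. It stayed well under the 20 N limit.
- **Rod left in bore 1:** on the way back down, the rod met no resistance until about the pressed-home depth. I lowered it to a light contact of about 2 N, opened the gripper and lifted it clear. The last pictures show the rod upright in bore 1, the gripper away from it, and the bystanders looking unmoved.
- **Uncertainty:** the tip heights could be off by 1–2 mm, because they come from the grasp height and the spring compression. On those figures bores 2 and 3 are only about 0.7 mm inside the top of their allowed band, and bore 1 about 1 mm under its limit. The two cameras differed by 2–3 mm in y at the bores. I set the sideways position from the side view of the tip against the bore, and all four entries went in without snagging.

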